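# Vaccine fridge changeover: three interlocked levers

### The job

Put the vaccine fridge on its standby supply: push all three levers of the switch console fully over to the back, one after the other, each fully home before the next gives way. The interlock allows only one order, which you must find by feel: test a lever gently, leave it if it stands hard, and never force a blocked lever or an end stop (25 N at most). Leave the things on and around the console where they are.

Things in the scene. Friction and masses are not known exactly. Their poses are not given: they have to be found in the camera images.
- console: Grey switch console with an aluminium deck, fixed: 240 mm deep (x), 320 wide (y), 90 high. Origin: centre of its underside; x points from its front (robot side) to its back. Levers rise from slots 90 mm apart, pivoted at x = 0, 70 mm above the bench. Pressing on the console or its levers with over 25 N breaks the locking: push at 40 mm/s or less, stop at 10 to 14 N; end stops are hard too.
- deck (a point): Centre of the console's deck, 90 mm above the bench. Hidden locking below lets the levers over in one order only, new each time, not told by shape or place: find it by feel. A blocked lever gives 0.05 rad (6 mm at the knob), then stands hard. A free one yields steadily at 2 to 7 N. Each lever, once fully over, frees the next; when that moves, the one before is locked over.
- lever_left (a joint): Angle of the left lever (left = +y side), rad: 0 = off, leaning 0.35 rad to the front; 0.7 = far stop, leaning 0.35 rad to the back; fully over means above 0.66. Turns about the console's y axis at console x = 0, y = 90 mm, z = 70 mm. Stiff: it stays where it is left.
- knob_left (a point): Centre of the left lever's knob, a black ball, 28 mm in diameter, on a 10 mm steel stem, 120 mm from the pivot: 183 mm above the bench at both ends of travel, 190 at mid travel. It travels 82 mm along the console's x. Shut fingers pointing down can push it from the front, tips 5 to 10 mm below its centre at off.
- lever_middle (a joint): Angle of the middle lever (left = +y side), rad: 0 = off, leaning 0.35 rad to the front; 0.7 = far stop, leaning 0.35 rad to the back; fully over means above 0.66. Turns about the console's y axis at console x = 0, y = 0 mm, z = 70 mm. Stiff: it stays where it is left.
- knob_middle (a point): Centre of the middle lever's knob, a black cylinder lying across (28 mm in diameter, 36 mm long), on a 10 mm steel stem, 120 mm from the pivot: 183 mm above the bench at both ends of travel, 190 at mid travel. It travels 82 mm along the console's x. Shut fingers pointing down can push it from the front, tips 5 to 10 mm below its centre at off.
- lever_right (a joint): Angle of the right lever (left = +y side), rad: 0 = off, leaning 0.35 rad to the front; 0.7 = far stop, leaning 0.35 rad to the back; fully over means above 0.66. Turns about the console's y axis at console x = 0, y = -90 mm, z = 70 mm. Stiff: it stays where it is left.
- knob_right (a point): Centre of the right lever's knob, a black cube, 28 mm on a side, on a 10 mm steel stem, 120 mm from the pivot: 183 mm above the bench at both ends of travel, 190 at mid travel. It travels 82 mm along the console's x. Shut fingers pointing down can push it from the front, tips 5 to 10 mm below its centre at off.
- vial_a: Amber vial with metal cap, 24 mm diameter, 42 mm high, standing on the console's deck near its back edge. Origin: centre of its underside. To be left alone.
- vial_b: A second vial like vial_a, also at the back of the deck. Origin: centre of its underside. To be left alone.
- logger: White temperature logger, 40 x 30 x 16 mm, lying at the front of the deck between the left and the middle lever. Origin: centre of its underside. To be left alone.
- ice_pack_a: White rigid ice pack with a blue stopper, 150 x 85 x 30 mm, lying left of the console. Origin: centre of its underside. To be left alone.
- ice_pack_b: A second ice pack, right of the console. Origin: centre of its underside. To be left alone.
- vial_tray: White divided vial tray, 120 x 90 x 35 mm, at the left behind ice_pack_a. Origin: centre of its underside. To be left alone.
- cup: Steel cup, 68 mm diameter, 85 mm high, at the right in front of ice_pack_b. Origin: centre of its underside. To be left alone.

How it is judged:
By the outcome, as a careful person would: the job done as asked, in the order asked, and still so for the second after the job is handed in, with the robot touching nothing.
It also fails if it takes over 72 s, if anything falls off the work surface, if the arm or the gripper's body presses on something with over 40 N, if the wrist force passes 120 N, or if a joint passes its speed limit or range.

### The arm

A 6-joint arm with a two-finger parallel gripper is mounted at the origin on the work surface. World frame = base frame: x ahead of the robot, y to its left, z up, the work surface at z = 0. Lengths are in m, angles in rad, forces in N, time in s.
With the tool pointing down it reaches from about 0.35 to 0.85 m from the base axis. Payload 8.1 kg.
Tool frame: the origin (TCP) lies midway between the tips of the shut fingers; the grasp point (between the pads) lies robot.pinch_z behind it (robot.pinch_z is the distance from the TCP to the grasp point, in m); z points along the fingers, y is the direction in which the jaws open and shut (so a half turn about z gives the same grasp; the last joint's range is limited). The gripper opens to 85 mm and grips with 20 to 120 N. Pads are 22 mm wide; open, the fingers measure 114 mm over their backs; the gripper's body (76 mm by 85 mm) begins 54 mm behind the grasp point. The pads swing forward as they close: fully open they stand 13 mm farther back than shut.
Start: joints at [1.083, 0.13, 1.488, -0, 1.523, -0.085], TCP at [0.235, 0.552, 0.231] pointing down, gripper open.
Joint ranges: [-2.96, 2.96], [-0.89, 2.26], [0.02, 2.5], [-1.34, 4.48], [0, 2.73], [-2.66, 2.66]. Speed limits (rad/s): [2.39, 2.39, 2.79, 3.14, 3.14, 3.14].

### API

Orientations are given as a rotation vector (axis times angle).
In Python, from bench import robot gives the robot as it stands.
- The arm moves only by the shell command python3 -m inch 'ROWS'. ROWS is JSON, a list of rows, each a list of 7 numbers: the closure in counts, from 0 (fully open) to 255 (shut), then the shift along the tool's x, y, z in mm, then the turn, a rotation vector about the tool's x, y, z in rad. A call has 1 to 10 rows; each row is the pose to reach, as a shift and turn from the pose commanded when the call began, along the tool's axes at that moment; what a row does not reach only later rows make up. A row lasts 1/12 s, in which the tool goes at most 41.7 mm and 7.16 degrees, less where a joint would pass 70% of its speed; a pose out of reach is approached as far as the arm can. A call with a gripper value outside its range is refused whole. The fingers move at their own pace and stop on an object; the grip force is fixed at half the most. Time passes only in rows, so rows that repeat a pose let the fingers close. It gives the time, the measured TCP pose, the force and the opening at its end, in the units of the state.
- robot.read_state(): the state, without advancing time (a new reading comes with each control period).
- robot.capture(name): name is "side" or "top"; returns a dict with "color" (480x640x3 uint8, red, green, blue), "mtx" (3x3 intrinsics, pixels), "extrinsics" (4x4, takes a point from camera to world coordinates). Camera axes: x right, y up, looking along -z (the intrinsics and any distortion apply to the point x, -y, -z); pixel columns grow to the right and rows downward; lengths in m; the calibration is good to about 2 mm. A picture is of the moment at which its call begins. There is no depth.
- robot.finish_job(): hands the job in, once; it reports no verdict.
The state is a dict: "t": time; "joint_pos": joint angles; "qvel": joint speeds; "joint_torque": joint torques, N m; "eef_pos": TCP position; "tcp_rot": TCP orientation; "ft_force": force on the tool from outside, world axes, zero at the start; "ft_torque": the same for the moment, N m; "gripper_width": opening from 0.0 (shut) to 1.0 (fully open).
Only numpy, scipy, OpenCV 4.12 (cv2) and the standard library are available. Lean on these libraries where they do the work, as an engineer would, in place of code of your own. Each camera call takes 0.05 s, during which the arm holds its last target.

## Working session

There is one attempt and no reset: what is moved stays moved. The work goes in short steps, Python scripts to look and compute and a shell command to move; the robot and the scene stay as the last step left them, time stands still between calls to the robot, and variables do not carry over. Pictures are saved under pics/ and viewed, and the job is handed in when it is done.

```bash
ls; mkdir -p pics; python3 - <<'E'
from bench import robot
import cv2,numpy as np
for n in("side","top"):
    c=robot.capture(n); cv2.imwrite(f"pics/{n}0.png",c["color"][:,:,::-1]); print(n,c["mtx"].round(1).tolist(),c["extrinsics"].round(4).tolist(),[k for k in c])
s=robot.read_state(); print(s, robot.pinch_z)
E
```

```text
pics
side [[589.6, 0.0, 318.6], [0.0, 589.6, 231.6], [0.0, 0.0, 1.0]] [[0.9385, 0.227, -0.2601, 0.3049], [-0.345, 0.6418, -0.6848, -0.6717], [0.0114, 0.7325, 0.6807, 0.8261], [0.0, 0.0, 0.0, 1.0]] ['color', 'mtx', 'extrinsics']
top [[616.4, 0.0, 324.3], [0.0, 616.4, 236.5], [0.0, 0.0, 1.0]] [[-0.0199, 0.9864, -0.163, 0.3979], [-0.9995, -0.0234, -0.0191, 0.0313], [-0.0226, 0.1626, 0.9864, 1.198], [0.0, 0.0, 0.0, 1.0]] ['color', 'mtx', 'extrinsics']
{'t': 0.1, 'joint_pos': array([ 1.08257301e+00,  1.31089732e-01,  1.48918794e+00, -4.38450675e-05,
        1.52300106e+00, -8.53787583e-02]), 'qvel': array([ 0.0008595 , -0.00076984, -0.00156879, -0.00041028, -0.00073267,
        0.00081116]), 'joint_torque': array([ 1.86417739e-03, -5.70946920e+01, -5.01946414e+01, -1.72937926e-04,
        7.94988504e-03, -6.29189185e-05]), 'eef_pos': array([0.23496752, 0.55153093, 0.23033725]), 'tcp_rot': array([-6.28426123e-01, -3.07765263e+00,  2.55941202e-03]), 'ft_force': array([ 0.45832286,  0.16583431, -0.10690003]), 'ft_torque': array([ 0.03733112,  0.01465577, -0.01089134]), 'gripper_width': 1.0017040018334653} 0.0187
```

View pics/side0.png

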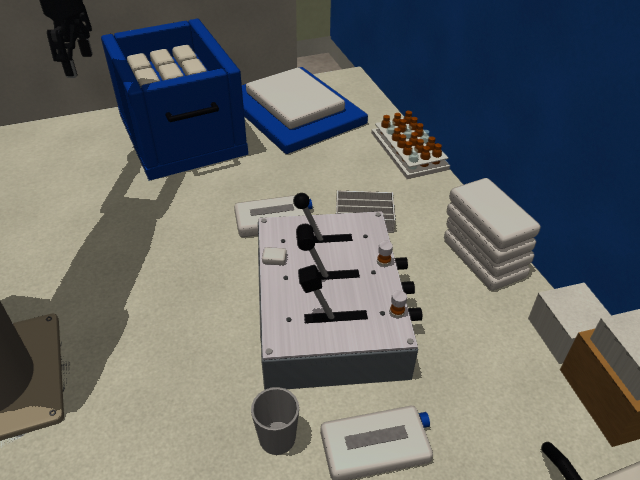

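View pics/top0.png

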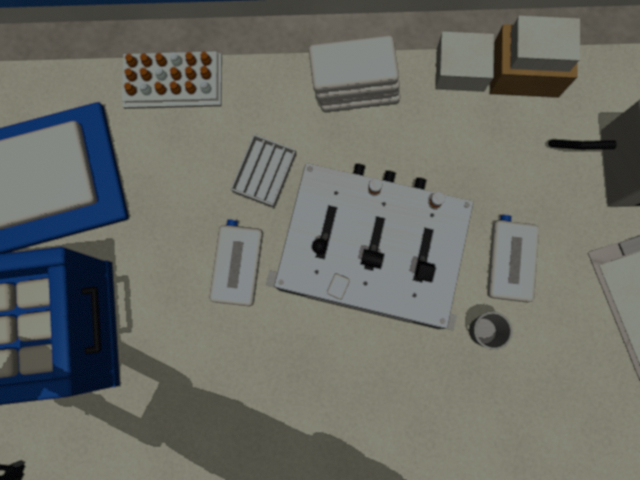

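The console shows in both views, yawed. In the top view the deck corners are near (306,165), (472,203), (447,327) and (276,289). The knobs are at about (320,246), (373,258) and (425,270) in top, and (302,201), (306,237) and (311,279) in side. Next I'll measure them.

```bash
cat > h.py <<'E'
from bench import robot
import cv2,numpy as np
def ray(c,u,v):
    M=c["mtx"];E=c["extrinsics"]
    d=np.array([(u-M[0,2])/M[0,0],-(v-M[1,2])/M[1,1],-1.0])
    return E[:3,3],E[:3,:3]@d
def plane(c,u,v,z):
    o,d=ray(c,u,v); return o+d*(z-o[2])/d[2]
def tri(c1,p1,c2,p2):
    o1,d1=ray(c1,*p1);o2,d2=ray(c2,*p2)
    t=np.linalg.lstsq(np.c_[d1,-d2],o2-o1,rcond=None)[0]
    a=o1+t[0]*d1;b=o2+t[1]*d2
    return (a+b)/2,np.linalg.norm(a-b)
E
python3 - <<'E'
from h import *
T=robot.capture("top");S=robot.capture("side")
g=cv2.cvtColor(T["color"],cv2.COLOR_RGB2HSV)
rgb=T["color"].astype(int)
print([rgb[v,u].tolist() for u,v in((340,200),(400,290),(300,270),(260,320),(500,240),(350,340))])
# deck: grey neutral bluish vs beige bench
m=((rgb[...,2]-rgb[...,0]>-6)&(rgb.sum(2)>240)).astype(np.uint8)*255
m[:,:265]=0;m[:,480:]=0;m[:155]=0;m[335:]=0
m=cv2.morphologyEx(m,cv2.MORPH_CLOSE,np.ones((9,9)));m=cv2.morphologyEx(m,cv2.MORPH_OPEN,np.ones((7,7)))
cs,_=cv2.findContours(m,cv2.RETR_EXTERNAL,cv2.CHAIN_APPROX_NONE)
c=max(cs,key=cv2.contourArea)
ap=cv2.approxPolyDP(cv2.convexHull(c),8,True)[:,0];print(ap.tolist(),cv2.contourArea(c))
W=np.array([plane(T,*p,0.09)[:2] for p in c[:,0]]).astype(np.float32)
r=cv2.minAreaRect(W);print(r,cv2.boxPoints(r))
def dark(c,box):
    u0,v0,u1,v1=box; q=c["color"][v0:v1,u0:u1].max(2)
    m=(q<40).astype(np.uint8)*255
    m=cv2.morphologyEx(m,cv2.MORPH_OPEN,cv2.getStructuringElement(cv2.MORPH_ELLIPSE,(11,11)))
    n,l,s,ce=cv2.connectedComponentsWithStats(m)
    i=1+s[1:,4].argmax() if n>1 else None
    return None if i is None else (ce[i]+[u0,v0],s[i].tolist())
for n,bt,bs in(("L",(300,200,345,262),(285,185,325,245)),("M",(355,212,390,275),(290,222,335,262)),("R",(410,222,440,285),(295,260,335,300))):
    a=dark(T,bt);b=dark(S,bs);print(n,a,b)
    if a and b: print(tri(T,a[0],S,b[0]))
    if a: print(plane(T,*a[0],.183))
v=cv2.cvtColor(m,cv2.COLOR_GRAY2BGR);cv2.imwrite("pics/m1.png",v)
o=cv2.resize(T["color"][150:340,260:490,::-1],None,fx=3,fy=3,interpolation=cv2.INTER_CUBIC);cv2.imwrite("pics/t1.png",o)
E
```

```text
[[132, 137, 136], [133, 137, 141], [132, 137, 139], [131, 131, 116], [132, 137, 137], [130, 129, 114]]
[[305, 165], [471, 201], [452, 328], [270, 284]] 22492.0
((0.5674482583999634, -0.03700283169746399), (0.3371449112892151, 0.24047335982322693), 75.1112060546875) [[ 0.4079347  -0.16902162]
 [ 0.64033455 -0.23080976]
 [ 0.72696185  0.09501596]
 [ 0.49456197  0.1568041 ]]
L (array([319.61046512, 245.47674419]), [13, 38, 14, 16, 172]) (array([305.41964286, 234.875     ]), [12, 39, 19, 21, 336])
(array([0.56102253, 0.06202193, 0.09629968]), np.float64(0.005566259179642722))
[0.55073048 0.05911662 0.183     ]
M (array([371.39393939, 258.1043771 ]), [7, 37, 20, 19, 297]) (array([305.50248756, 236.82587065]), [7, 2, 19, 27, 402])
(array([ 0.52784141, -0.02643072,  0.18009349]), np.float64(0.00022296124895519967))
[ 0.52758025 -0.02628883  0.183     ]
R (array([423.83386581, 270.71884984]), [5, 38, 19, 21, 313]) (array([310.07905983, 278.59615385]), [4, 6, 23, 26, 468])
(array([ 0.5050014 , -0.11246575,  0.17864784]), np.float64(0.00025622369736134307))
[ 0.50466995 -0.11187925  0.183     ]
```

View pics/t1.png

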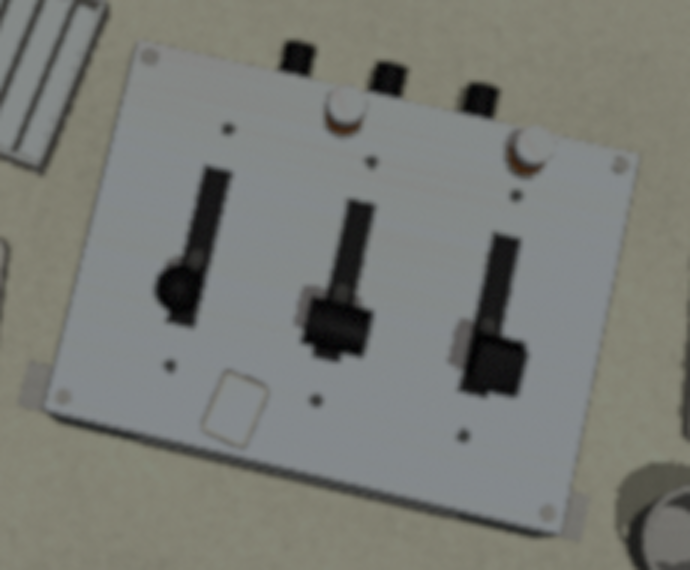

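```bash
python3 - <<'E'
from h import *
T=robot.capture("top");S=robot.capture("side")
for n,p in dict(b1=(150,175),b2=(247,157)).items(): print(n,plane(S,*p,0))
print("box top-face corner near", tri(T,(112,262),S,(239,68)), tri(T,(118,385),S,(119,90)))
C=np.array([plane(T,*p,.09)[:2] for p in((305.7,164.7),(472.3,201),(446.7,328.3),(275.3,287))])
print(C,C.mean(0))
ex=(C[0]+C[1]-C[2]-C[3]);print("yaw",np.degrees(np.arctan2(ex[1],ex[0])),np.linalg.norm(ex)/2)
ey=C[0]+C[3]-C[1]-C[2];print("yaw",np.degrees(np.arctan2(-ey[0],ey[1])),np.linalg.norm(ey)/2)
yaw=np.radians(-15);X=np.array([np.cos(yaw),np.sin(yaw)]);Y=np.array([-X[1],X[0]])
for c0 in(C.mean(0),):
  for n,o in(("L",.09),("M",0),("R",-.09)): print(n,c0+X*-.0411+Y*o)
print("side L", tri(T,(319,246),S,(302,201)))
E
```

```text
b1 [0.323011   0.46575346 0.        ]
b2 [0.54983095 0.46044161 0.        ]
box top-face corner near (array([0.52419887, 0.37095477, 0.27700679]), np.float64(0.011306346972114146)) (array([0.31892721, 0.35776141, 0.27631408]), np.float64(0.03501181083127751))
[[ 0.71713695  0.08468716]
 [ 0.64046035 -0.21924502]
 [ 0.41123803 -0.16061983]
 [ 0.49099556  0.14289334]] [ 0.56495772 -0.03807109]
yaw -14.389828189350483 0.2350561992583576
yaw -14.441464462157471 0.31363254096018656
L [0.54855188 0.0594997 ]
M [ 0.52525817 -0.02743363]
R [ 0.50196446 -0.11436695]
side L (array([0.55100166, 0.06012889, 0.17947231]), np.float64(0.0012125532035382673))
```

```bash
python3 -m inch '[[255,0,0,-40,0,0,0],[255,0,0,-80,0,0,0],[255,0,0,-120,0,0,0],[255,0,0,-140,0,0,0],[255,-26,-20,-140,0,0,-0.03],[255,-52,-40,-140,0,0,-0.06],[255,-78,-60,-140,0,0,-0.1],[255,-104,-80,-140,0,0,-0.147],[255,-130,-100,-140,0,0,-0.147],[255,-130,-100,-140,0,0,-0.147]]'; python3 - <<'E'
from h import *
from scipy.spatial.transform import Rotation as R
s=robot.read_state();r=R.from_rotvec(s["tcp_rot"]).as_matrix();print(r.round(3),np.degrees(np.arctan2(r[1,0],r[0,0])))
p=s["eef_pos"];print(p,s["joint_pos"].round(3))
yaw=np.radians(-14.7);X=np.array([np.cos(yaw),np.sin(yaw),0])
t=np.array([.550,.0596,.183])-X*.045+[0,0,.06]
print(r.T@(t-p)*1000)
E
```

```text
t: 1.13
eef_pos: [0.3181, 0.4051, 0.3718]
tcp_rot: [0.406, 3.113, -0.001]
ft_force: [-1.8, 0.8, -0.3]
gripper_width: 0.004
[[-0.967  0.257  0.002]
 [ 0.257  0.967 -0.001]
 [-0.002 -0.001 -1.   ]] 165.13586628242354
[0.31811676 0.40514144 0.37183289] [ 0.807 -0.114  1.481 -0.002  1.774 -0.505]
[-267.4876397  -274.53794054  129.587738  ]
```

```bash
python3 -m inch '[[255,-26,-27,0,0,0,0],[255,-52,-54,0,0,0,0],[255,-78,-81,0,0,0,0],[255,-104,-108,0,0,0,0],[255,-130,-135,0,0,0,0],[255,-156,-162,0,0,0,0],[255,-182,-189,10,0,0,0],[255,-208,-216,30,0,0,0],[255,-234,-243,50,0,0,0],[255,-255,-270,70,0,0,0]]'; cat > w.py <<'E'
from h import *
from scipy.spatial.transform import Rotation as R
s=robot.read_state();r=R.from_rotvec(s["tcp_rot"]).as_matrix();p=s["eef_pos"]
yaw=np.radians(-14.7);X=np.array([np.cos(yaw),np.sin(yaw),0]);Y=np.array([-X[1],X[0],0])
M=np.array([.5266,-.0270,.183])
d=p-M
print("t",s["t"],"console-frame rel. middle knob mm",(np.array([d@X,d@Y,d[2]])*1000).round(1),"F xyz console",(np.array([s["ft_force"]@X,s["ft_force"]@Y,s["ft_force"][2]])).round(2),"yawtool",np.degrees(np.arctan2(r[1,0],r[0,0])).round(2),"tilt",r[:,2].round(3))
E
python3 w.py
```

```text
t: 1.97
eef_pos: [0.495, 0.0817, 0.301]
tcp_rot: [0.401, 3.114, 0.001]
ft_force: [1.3, -0.2, -0.0]
gripper_width: -0.001
t 1.9667 console-frame rel. middle knob mm [-58.1  97.1 118. ] F xyz console [ 1.28  0.13 -0.02] yawtool 165.33 tilt [ 0.002  0.    -1.   ]
```

```bash
python3 -m inch '[[255,0,-5,30,0,0,0],[255,0,-5,60,0,0,0],[255,0,-5,90,0,0,0],[255,0,-5,115,0,0,0],[255,0,-5,127,0,0,0],[255,0,-5,127,0,0,0],[255,0,-5,127,0,0,0]]';python3 w.py
python3 - <<'E'
from h import *
for n,b in(("side",(200,100,460,400)),("top",(250,140,490,340))):
    c=robot.capture(n);u0,v0,u1,v1=b
    cv2.imwrite(f"pics/{n}2.png",cv2.resize(c["color"][v0:v1,u0:u1,::-1],None,fx=2,fy=2))
E
```

```text
t: 2.55
eef_pos: [0.4926, 0.0786, 0.1747]
tcp_rot: [-0.4, -3.115, 0.0]
ft_force: [0.4, -0.6, 1.0]
gripper_width: 0.001
t 2.55 console-frame rel. middle knob mm [-59.6  93.5  -8.3] F xyz console [ 0.55 -0.45  1.01] yawtool 165.35 tilt [-0.001 -0.    -1.   ]
```

View pics/side2.png

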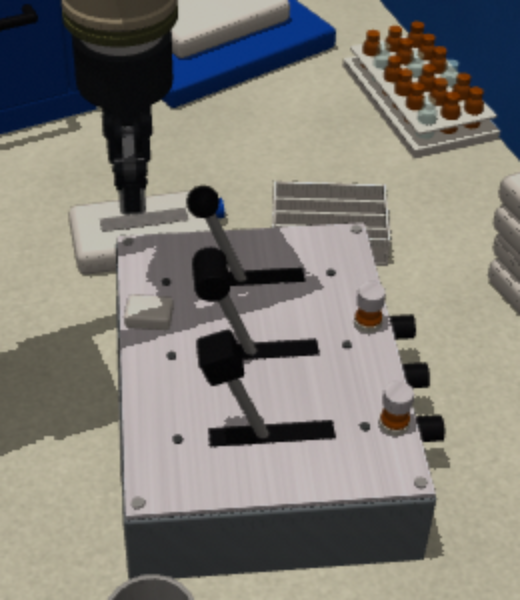

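View pics/top2.png

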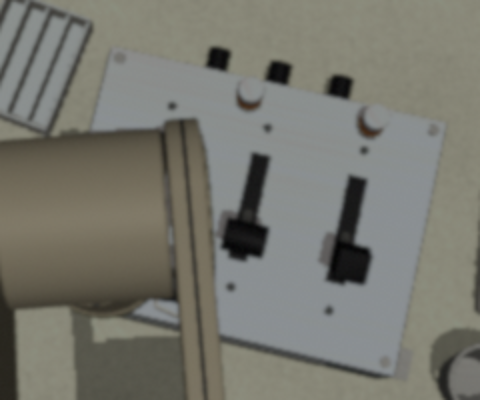

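The side view shows the shut fingertips at about (133,205), in front of the left knob at (203,201), with clear space around them. I'll approach the left knob gently.

```bash
python3 -m inch '[[255,-8,-3.5,0.5,0,0,0],[255,-16,-3.5,0.5,0,0,0],[255,-22,-3.5,0.5,0,0,0],[255,-26,-3.5,0.5,0,0,0],[255,-26,-3.5,0.5,0,0,0],[255,-26,-3.5,0.5,0,0,0]]';python3 w.py
```

```text
t: 3.15
eef_pos: [0.5172, 0.0684, 0.1737]
tcp_rot: [-0.401, -3.115, 0.0]
ft_force: [0.6, 0.4, -0.1]
gripper_width: -0.001
t 3.15 console-frame rel. middle knob mm [-33.3  89.9  -9.3] F xyz console [ 0.43  0.56 -0.15] yawtool 165.33 tilt [-0.  0. -1.]
```

```bash
python3 -m inch '[[255,-2,0,0,0,0,0],[255,-4,0,0,0,0,0],[255,-4,0,0,0,0,0]]';python3 w.py
```

```text
t: 3.4
eef_pos: [0.521, 0.0674, 0.1738]
tcp_rot: [0.401, 3.116, -0.0]
ft_force: [0.8, 0.8, -0.1]
gripper_width: 0.006
t 3.4 console-frame rel. middle knob mm [-29.4  89.9  -9.2] F xyz console [ 0.59  0.96 -0.09] yawtool 165.35 tilt [ 0. -0. -1.]
```

```bash
python3 -m inch '[[255,-2,0,0,0,0,0],[255,-4,0,0,0,0,0],[255,-4,0,0,0,0,0]]';python3 w.py
```

```text
t: 3.65
eef_pos: [0.525, 0.0664, 0.1738]
tcp_rot: [0.401, 3.116, -0.0]
ft_force: [0.1, 0.1, -0.4]
gripper_width: -0.0
t 3.65 console-frame rel. middle knob mm [-25.3  89.9  -9.2] F xyz console [ 0.09  0.11 -0.37] yawtool 165.34 tilt [ 0. -0. -1.]
```

```bash
python3 -m inch '[[255,-2,0,0,0,0,0],[255,-3,0,0,0,0,0],[255,-3,0,0,0,0,0]]';python3 w.py
```

```text
t: 3.9
eef_pos: [0.5275, 0.0658, 0.1739]
tcp_rot: [-0.401, -3.115, -0.0]
ft_force: [-3.1, 0.1, 2.0]
gripper_width: 0.006
t 3.9 console-frame rel. middle knob mm [-22.6  90.   -9.1] F xyz console [-3.02 -0.65  2.04] yawtool 165.35 tilt [-0.  0. -1.]
```

```bash
python3 -m inch '[[255,-2,0,0,0,0,0],[255,-2,0,0,0,0,0]]';python3 w.py
```

```text
t: 4.07
eef_pos: [0.5297, 0.0652, 0.1738]
tcp_rot: [0.401, 3.116, 0.0]
ft_force: [-2.7, 1.3, 2.1]
gripper_width: -0.002
t 4.0667 console-frame rel. middle knob mm [-20.4  90.   -9.2] F xyz console [-2.99  0.59  2.1 ] yawtool 165.34 tilt [ 0.  0. -1.]
```

```bash
python3 -m inch '[[255,-2,0,0,0,0,0],[255,-2,0,0,0,0,0]]';python3 w.py
```

```text
t: 4.23
eef_pos: [0.5313, 0.0648, 0.1739]
tcp_rot: [-0.401, -3.115, -0.0]
ft_force: [-5.5, 1.6, 4.0]
gripper_width: 0.003
t 4.2333 console-frame rel. middle knob mm [-18.7  90.   -9.1] F xyz console [-5.75  0.12  3.96] yawtool 165.35 tilt [-0.001  0.    -1.   ]
```

```bash
python3 -m inch '[[255,-1,0,0,0,0,0],[255,-1,0,0,0,0,0]]';python3 w.py
```

```text
t: 4.4
eef_pos: [0.5315, 0.0647, 0.1738]
tcp_rot: [-0.4, -3.113, -0.0]
ft_force: [-9.9, 2.8, 6.5]
gripper_width: 0.0
t 4.4 console-frame rel. middle knob mm [-18.5  90.   -9.2] F xyz console [-10.23   0.17   6.46] yawtool 165.36 tilt [-0.002  0.    -1.   ]
```

```bash
python3 -m inch '[[255,-0.5,0,0,0,0,0],[255,-0.5,0,0,0,0,0]]';python3 w.py
```

```text
t: 4.57
eef_pos: [0.5316, 0.0647, 0.1738]
tcp_rot: [-0.4, -3.113, -0.0]
ft_force: [-12.3, 2.5, 6.6]
gripper_width: -0.001
t 4.5667 console-frame rel. middle knob mm [-18.4  90.   -9.2] F xyz console [-12.57  -0.71   6.6 ] yawtool 165.36 tilt [-0.003  0.001 -1.   ]
```

The left lever gave about 5 mm, then stood hard at 12.6 N, so it is blocked. I'll back off and test the middle one.

```bash
python3 -m inch '[[255,10,0,0,0,0,0],[255,26,0,0,0,0,0],[255,26,-30,0,0,0,0],[255,26,-60,0,0,0,0],[255,26,-90,0,0,0,0],[255,20,-90,0,0,0,0],[255,15,-90,0,0,0,0],[255,14,-90,0,0,0,0],[255,14,-90,0,0,0,0]]';python3 w.py
```

```text
t: 5.32
eef_pos: [0.4973, -0.0187, 0.1738]
tcp_rot: [0.4, 3.116, 0.0]
ft_force: [0.3, -0.3, 0.6]
gripper_width: -0.0
t 5.3167 console-frame rel. middle knob mm [-30.4   0.6  -9.2] F xyz console [ 0.4  -0.24  0.55] yawtool 165.36 tilt [ 0.  0. -1.]
```

```bash
python3 -m inch '[[255,-2.5,0,0,0,0,0],[255,-5,0,0,0,0,0],[255,-5,0,0,0,0,0]]';python3 w.py
```

```text
t: 5.57
eef_pos: [0.5019, -0.0199, 0.1737]
tcp_rot: [0.399, 3.116, -0.0]
ft_force: [0.1, 1.0, -0.1]
gripper_width: 0.002
t 5.5667 console-frame rel. middle knob mm [-25.7   0.6  -9.3] F xyz console [-0.17  0.96 -0.07] yawtool 165.41 tilt [ 0. -0. -1.]
```

```bash
python3 -m inch '[[255,-2,0,0,0,0,0],[255,-3,0,0,0,0,0],[255,-3,0,0,0,0,0]]';python3 w.py
```

```text
t: 5.82
eef_pos: [0.504, -0.0207, 0.1738]
tcp_rot: [-0.4, -3.115, -0.001]
ft_force: [-3.8, 0.9, 3.5]
gripper_width: 0.001
t 5.8167 console-frame rel. middle knob mm [-23.5   0.4  -9.2] F xyz console [-3.93 -0.07  3.51] yawtool 165.37 tilt [-0.001  0.001 -1.   ]
```

```bash
python3 -m inch '[[255,-2,0,0,0,0,0],[255,-2,0,0,0,0,0]]';python3 w.py
```

```text
t: 5.98
eef_pos: [0.5059, -0.0213, 0.1739]
tcp_rot: [-0.4, -3.115, -0.001]
ft_force: [-3.7, 1.3, 3.9]
gripper_width: 0.003
t 5.9833 console-frame rel. middle knob mm [-21.4   0.2  -9.1] F xyz console [-3.91  0.33  3.86] yawtool 165.37 tilt [-0.001  0.001 -1.   ]
```

Contact came at about -24.5 mm. I'll continue in small steps.

```bash
python3 -m inch '[[255,-2,0,0,0,0,0],[255,-2,0,0,0,0,0]]';python3 w.py
```

```text
t: 6.15
eef_pos: [0.5079, -0.0219, 0.1739]
tcp_rot: [-0.4, -3.115, -0.0]
ft_force: [-4.2, 1.7, 2.7]
gripper_width: -0.003
t 6.15 console-frame rel. middle knob mm [-19.3   0.2  -9.1] F xyz console [-4.48  0.63  2.65] yawtool 165.36 tilt [-0.001  0.    -1.   ]
```

```bash
python3 -m inch '[[255,-1,0,0,0,0,0],[255,-1,0,0,0,0,0]]';python3 w.py
```

```text
t: 6.32
eef_pos: [0.5083, -0.0221, 0.174]
tcp_rot: [-0.4, -3.114, -0.001]
ft_force: [-8.2, 2.8, 6.1]
gripper_width: -0.0
t 6.3167 console-frame rel. middle knob mm [-18.9   0.1  -9. ] F xyz console [-8.67  0.62  6.08] yawtool 165.36 tilt [-0.002  0.001 -1.   ]
```

```bash
python3 -m inch '[[255,-0.8,0,0,0,0,0],[255,-0.8,0,0,0,0,0]]';python3 w.py
```

```text
t: 6.48
eef_pos: [0.5085, -0.0221, 0.1739]
tcp_rot: [-0.4, -3.112, -0.001]
ft_force: [-11.6, 3.2, 9.6]
gripper_width: 0.001
t 6.4833 console-frame rel. middle knob mm [-18.7   0.2  -9.1] F xyz console [-12.05   0.19   9.63] yawtool 165.37 tilt [-0.003  0.001 -1.   ]
```

The middle lever is blocked too: it stood hard after about 5.5 mm. The right one must be first.

```bash
python3 -m inch '[[255,10,0,0,0,0,0],[255,28,0,0,0,0,0],[255,28,-30,0,0,0,0],[255,28,-60,0,0,0,0],[255,28,-90,0,0,0,0],[255,24,-90,0,0,0,0],[255,20,-90,0,0,0,0],[255,20,-90,0,0,0,0],[255,20,-90,0,0,0,0]]';python3 w.py
```

```text
t: 7.23
eef_pos: [0.4683, -0.104, 0.1737]
tcp_rot: [-0.4, -3.116, -0.001]
ft_force: [0.1, 1.1, -0.2]
gripper_width: -0.003
t 7.2333 console-frame rel. middle knob mm [-36.9 -89.3  -9.3] F xyz console [-0.19  1.1  -0.17] yawtool 165.38 tilt [ 0.  0. -1.]
```

```bash
python3 -m inch '[[255,-2.5,0,0,0,0,0],[255,-5,0,0,0,0,0],[255,-5,0,0,0,0,0]]';python3 w.py
```

```text
t: 7.48
eef_pos: [0.4732, -0.1054, 0.1738]
tcp_rot: [0.399, 3.116, -0.0]
ft_force: [0.6, -0.3, 0.5]
gripper_width: 0.003
t 7.4833 console-frame rel. middle knob mm [-31.7 -89.4  -9.2] F xyz console [ 0.69 -0.16  0.53] yawtool 165.41 tilt [ 0. -0. -1.]
```

```bash
python3 -m inch '[[255,-2,0,0,0,0,0],[255,-3,0,0,0,0,0],[255,-3,0,0,0,0,0]]';python3 w.py
```

```text
t: 7.73
eef_pos: [0.4756, -0.1065, 0.1737]
tcp_rot: [-0.4, -3.116, -0.0]
ft_force: [0.1, 0.3, 0.0]
gripper_width: 0.001
t 7.7333 console-frame rel. middle knob mm [-29.2 -89.9  -9.3] F xyz console [0.   0.33 0.01] yawtool 165.36 tilt [-0.  0. -1.]
```

```bash
python3 -m inch '[[255,-2,0,0,0,0,0],[255,-2,0,0,0,0,0]]';python3 w.py
```

```text
t: 7.9
eef_pos: [0.4772, -0.1071, 0.1738]
tcp_rot: [-0.401, -3.115, -0.001]
ft_force: [-3.8, 0.9, 3.1]
gripper_width: 0.004
t 7.9 console-frame rel. middle knob mm [-27.5 -90.   -9.2] F xyz console [-3.93 -0.05  3.09] yawtool 165.34 tilt [-0.001  0.    -1.   ]
```

```bash
python3 -m inch '[[255,-2,0,0,0,0,0],[255,-2,0,0,0,0,0]]';python3 w.py
```

```text
t: 8.07
eef_pos: [0.4793, -0.1077, 0.1739]
tcp_rot: [-0.401, -3.115, -0.0]
ft_force: [-4.0, 2.1, 3.5]
gripper_width: -0.001
t 8.0667 console-frame rel. middle knob mm [-25.3 -90.   -9.1] F xyz console [-4.39  0.98  3.54] yawtool 165.34 tilt [-0.001  0.    -1.   ]
```

```bash
python3 -m inch '[[255,-2,0,-0.5,0,0,0],[255,-2,0,-0.5,0,0,0]]';python3 w.py
```

```text
t: 8.23
eef_pos: [0.4813, -0.1083, 0.1745]
tcp_rot: [-0.401, -3.116, -0.0]
ft_force: [-4.8, 1.0, 3.5]
gripper_width: -0.001
t 8.2333 console-frame rel. middle knob mm [-23.2 -90.1  -8.5] F xyz console [-4.91 -0.28  3.49] yawtool 165.34 tilt [-0.  0. -1.]
```

```bash
python3 -m inch '[[255,-1,0,-0.5,0,0,0],[255,-1,0,-0.5,0,0,0]]';python3 w.py
```

```text
t: 8.4
eef_pos: [0.4822, -0.1085, 0.1749]
tcp_rot: [-0.401, -3.116, -0.0]
ft_force: [-4.9, 2.6, 3.6]
gripper_width: 0.003
t 8.4 console-frame rel. middle knob mm [-22.3 -90.1  -8.1] F xyz console [-5.44  1.25  3.56] yawtool 165.34 tilt [-0.  0. -1.]
```

```bash
python3 -m inch '[[255,-1,0,-0.5,0,0,0],[255,-1,0,-0.5,0,0,0]]';python3 w.py
```

```text
t: 8.57
eef_pos: [0.4832, -0.1087, 0.1753]
tcp_rot: [-0.401, -3.116, -0.0]
ft_force: [-3.9, 0.0, 2.5]
gripper_width: 0.006
t 8.5667 console-frame rel. middle knob mm [-21.2 -90.1  -7.7] F xyz console [-3.78 -0.95  2.49] yawtool 165.34 tilt [-0.  0. -1.]
```

```bash
python3 -m inch '[[255,-1.5,0,-0.5,0,0,0],[255,-1.5,0,-0.5,0,0,0]]';python3 w.py
```

```text
t: 8.73
eef_pos: [0.4848, -0.1092, 0.1759]
tcp_rot: [-0.401, -3.116, 0.0]
ft_force: [-4.3, 1.4, 3.3]
gripper_width: 0.004
t 8.7333 console-frame rel. middle knob mm [-19.6 -90.1  -7.1] F xyz console [-4.47  0.28  3.3 ] yawtool 165.34 tilt [-0. -0. -1.]
```

```bash
python3 -m inch '[[255,-1.5,0,-0.5,0,0,0],[255,-3,0,-1,0,0,0],[255,-3,0,-1,0,0,0]]';python3 w.py
```

```text
t: 8.98
eef_pos: [0.4878, -0.11, 0.1769]
tcp_rot: [0.401, 3.116, -0.0]
ft_force: [-4.0, 1.5, 3.2]
gripper_width: -0.002
t 8.9833 console-frame rel. middle knob mm [-16.4 -90.1  -6.1] F xyz console [-4.24  0.43  3.17] yawtool 165.34 tilt [ 0. -0. -1.]
```

Moves freely at about 4 N, so the right lever is first. I'll continue along the arc.

```bash
python3 -m inch '[[255,-2.5,0,-0.6,0,0,0],[255,-5,0,-1.1,0,0,0],[255,-7.5,0,-1.6,0,0,0],[255,-10,0,-2,0,0,0],[255,-12.5,0,-2.4,0,0,0],[255,-15,0,-2.7,0,0,0]]';python3 w.py
```

```text
t: 9.48
eef_pos: [0.5025, -0.1138, 0.1795]
tcp_rot: [0.401, 3.116, -0.0]
ft_force: [-3.4, 0.6, 3.1]
gripper_width: -0.004
t 9.4833 console-frame rel. middle knob mm [ -1.3 -90.1  -3.5] F xyz console [-3.49 -0.29  3.06] yawtool 165.34 tilt [ 0. -0. -1.]
```

```bash
python3 -m inch '[[255,-2.5,0,-0.3,0,0,0],[255,-5,0,-0.5,0,0,0],[255,-7.5,0,-0.7,0,0,0],[255,-10,0,-0.8,0,0,0],[255,-12.5,0,-0.9,0,0,0],[255,-15,0,-0.9,0,0,0],[255,-17.5,0,-0.8,0,0,0],[255,-20,0,-0.6,0,0,0]]';python3 w.py
```

```text
t: 10.15
eef_pos: [0.5217, -0.1188, 0.18]
tcp_rot: [-0.401, -3.116, -0.0]
ft_force: [-4.6, 0.9, 2.9]
gripper_width: 0.001
t 10.15 console-frame rel. middle knob mm [ 18.6 -90.   -3. ] F xyz console [-4.66 -0.25  2.86] yawtool 165.35 tilt [-0.  0. -1.]
```

```bash
python3 -m inch '[[255,-2.5,0,0.2,0,0,0],[255,-5,0,0.4,0,0,0],[255,-7.5,0,0.7,0,0,0],[255,-10,0,1,0,0,0],[255,-12.5,0,1.4,0,0,0],[255,-15,0,1.8,0,0,0],[255,-17.5,0,2.3,0,0,0],[255,-20,0,2.8,0,0,0]]';python3 w.py
```

```text
t: 10.82
eef_pos: [0.5412, -0.1239, 0.1773]
tcp_rot: [0.401, 3.116, -0.0]
ft_force: [-3.0, 0.8, 4.3]
gripper_width: -0.002
t 10.8167 console-frame rel. middle knob mm [ 38.7 -90.   -5.7] F xyz console [-3.12  0.04  4.28] yawtool 165.34 tilt [ 0. -0. -1.]
```

```bash
python3 -m inch '[[255,-2.5,0,0.6,0,0,0],[255,-5,0,1.2,0,0,0],[255,-7.5,0,1.9,0,0,0],[255,-7.5,0,1.9,0,0,0]]';python3 w.py
```

```text
t: 11.15
eef_pos: [0.5486, -0.1258, 0.1752]
tcp_rot: [0.401, 3.116, -0.0]
ft_force: [-0.5, 0.5, 0.0]
gripper_width: 0.001
t 11.15 console-frame rel. middle knob mm [ 46.4 -90.   -7.8] F xyz console [-0.58  0.4   0.  ] yawtool 165.34 tilt [ 0. -0. -1.]
```

```bash
python3 -m inch '[[255,-2,0,0.6,0,0,0],[255,-2,0,0.6,0,0,0]]';python3 w.py
```

```text
t: 11.32
eef_pos: [0.5503, -0.1263, 0.1746]
tcp_rot: [0.401, 3.116, -0.0]
ft_force: [0.0, -0.3, 0.7]
gripper_width: 0.004
t 11.3167 console-frame rel. middle knob mm [ 48.1 -90.   -8.4] F xyz console [ 0.1  -0.32  0.69] yawtool 165.34 tilt [ 0. -0. -1.]
```

```bash
python3 -m inch '[[255,-1.5,0,0.6,0,0,0],[255,-1.5,0,0.6,0,0,0]]';python3 w.py
```

```text
t: 11.48
eef_pos: [0.5517, -0.1266, 0.1741]
tcp_rot: [0.401, 3.116, -0.0]
ft_force: [-1.4, -0.4, 1.8]
gripper_width: 0.003
t 11.4833 console-frame rel. middle knob mm [ 49.6 -90.   -8.9] F xyz console [-1.27 -0.73  1.77] yawtool 165.34 tilt [ 0. -0. -1.]
```

```bash
python3 -m inch '[[255,-1.5,0,0,0,0,0],[255,-1.5,0,0,0,0,0]]';python3 w.py
```

```text
t: 11.65
eef_pos: [0.5529, -0.1269, 0.1739]
tcp_rot: [-0.401, -3.115, -0.0]
ft_force: [-0.8, 0.2, 0.2]
gripper_width: -0.001
t 11.65 console-frame rel. middle knob mm [ 50.8 -90.   -9.1] F xyz console [-0.83 -0.02  0.2 ] yawtool 165.34 tilt [-0.001  0.    -1.   ]
```

```bash
python3 -m inch '[[255,-1.5,0,0,0,0,0],[255,-1.5,0,0,0,0,0]]';python3 w.py
```

```text
t: 11.82
eef_pos: [0.5543, -0.1273, 0.1738]
tcp_rot: [-0.401, -3.115, -0.0]
ft_force: [-1.7, 0.7, -0.7]
gripper_width: 0.0
t 11.8167 console-frame rel. middle knob mm [ 52.2 -90.   -9.2] F xyz console [-1.83  0.2  -0.66] yawtool 165.34 tilt [-0.001  0.    -1.   ]
```

```bash
python3 -m inch '[[255,-1,0,0,0,0,0],[255,-1,0,0,0,0,0]]';python3 w.py
```

```text
t: 11.98
eef_pos: [0.5553, -0.1276, 0.1739]
tcp_rot: [-0.401, -3.115, -0.0]
ft_force: [-1.7, -0.7, -0.7]
gripper_width: -0.002
t 11.9833 console-frame rel. middle knob mm [ 53.2 -90.   -9.1] F xyz console [-1.46 -1.09 -0.69] yawtool 165.34 tilt [-0.001  0.    -1.   ]
```

```bash
python3 -m inch '[[255,-1,0,0,0,0,0],[255,-1,0,0,0,0,0]]';python3 w.py
```

```text
t: 12.15
eef_pos: [0.5562, -0.1278, 0.174]
tcp_rot: [-0.401, -3.115, -0.0]
ft_force: [-2.4, 0.5, -1.7]
gripper_width: -0.006
t 12.15 console-frame rel. middle knob mm [ 54.2 -90.   -9. ] F xyz console [-2.43 -0.09 -1.69] yawtool 165.34 tilt [-0.001  0.    -1.   ]
```

```bash
python3 -m inch '[[255,-1,0,0,0,0,0],[255,-1,0,0,0,0,0]]';python3 w.py
python3 - <<'E'
from h import *
for n,b in(("side",(200,100,460,400)),):
    c=robot.capture(n);u0,v0,u1,v1=b
    cv2.imwrite(f"pics/{n}3.png",cv2.resize(c["color"][v0:v1,u0:u1,::-1],None,fx=2,fy=2))
E
```

```text
t: 12.32
eef_pos: [0.5564, -0.1278, 0.1739]
tcp_rot: [-0.4, -3.113, -0.001]
ft_force: [-7.4, 1.8, 0.2]
gripper_width: 0.001
t 12.3167 console-frame rel. middle knob mm [ 54.4 -90.   -9.1] F xyz console [-7.57 -0.15  0.19] yawtool 165.35 tilt [-0.002  0.001 -1.   ]
```

View pics/side3.png

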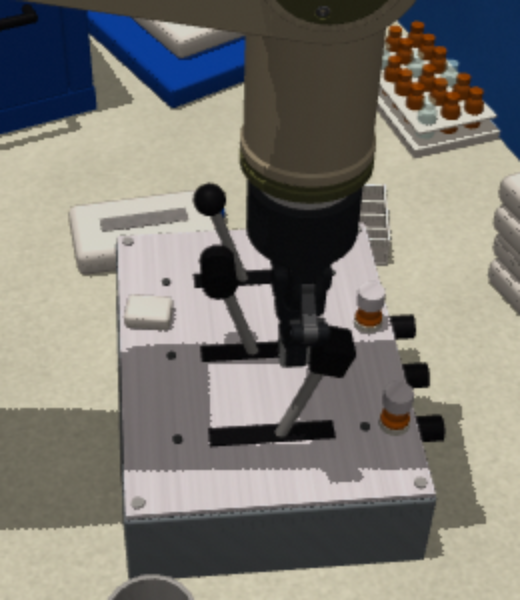

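The right lever now leans fully back, with its knob at (332,350), and the position has stopped. One more small press to confirm the stop.

```bash
python3 -m inch '[[255,-0.8,0,0,0,0,0],[255,-0.8,0,0,0,0,0]]';python3 w.py
```

```text
t: 12.53
eef_pos: [0.5565, -0.1278, 0.1738]
tcp_rot: [-0.4, -3.112, -0.001]
ft_force: [-10.6, 2.9, 3.0]
gripper_width: 0.003
t 12.5333 console-frame rel. middle knob mm [ 54.5 -90.   -9.2] F xyz console [-10.97   0.11   2.97] yawtool 165.35 tilt [-0.004  0.001 -1.   ]
```

```bash
python3 -m inch '[[255,10,0,0,0,0,0],[255,35,0,0,0,0,0],[255,65,0,0,0,0,0],[255,90,0,0,0,0,0],[255,95,25,0,0,0,0],[255,95,60,0,0,0,0],[255,95,90,0,0,0,0],[255,88,90,0,0,0,0],[255,84,90,0,0,0,0],[255,84,90,0,0,0,0]]';python3 w.py
```

```text
t: 13.37
eef_pos: [0.5007, -0.0204, 0.1747]
tcp_rot: [0.399, 3.114, -0.001]
ft_force: [0.2, 0.7, -0.5]
gripper_width: 0.004
t 13.3667 console-frame rel. middle knob mm [-26.7  -0.2  -8.3] F xyz console [ 0.03  0.71 -0.52] yawtool 165.39 tilt [ 0.002 -0.001 -1.   ]
```

```bash
python3 -m inch '[[255,-2.5,0,0,0,0,0],[255,-4,0,0,0,0,0],[255,-4,0,0,0,0,0]]';python3 w.py
```

```text
t: 13.62
eef_pos: [0.5036, -0.0219, 0.1741]
tcp_rot: [0.403, 3.116, -0.0]
ft_force: [0.8, -0.2, -0.6]
gripper_width: 0.0
t 13.6167 console-frame rel. middle knob mm [-23.5  -0.9  -8.9] F xyz console [ 0.87  0.04 -0.57] yawtool 165.26 tilt [-0. -0. -1.]
```

```bash
python3 -m inch '[[255,-2,0,0,0,0,0],[255,-2,0,0,0,0,0]]';python3 w.py
```

```text
t: 13.78
eef_pos: [0.5056, -0.022, 0.1742]
tcp_rot: [0.402, 3.116, -0.0]
ft_force: [0.6, -0.5, 0.6]
gripper_width: -0.0
t 13.7833 console-frame rel. middle knob mm [-21.6  -0.5  -8.8] F xyz console [ 0.67 -0.32  0.63] yawtool 165.3 tilt [ 0. -0. -1.]
```

```bash
python3 -m inch '[[255,-2,0,0,0,0,0],[255,-2,0,0,0,0,0]]';python3 w.py
```

```text
t: 13.95
eef_pos: [0.5075, -0.0222, 0.1742]
tcp_rot: [0.401, 3.116, -0.0]
ft_force: [-0.2, 0.9, -0.2]
gripper_width: -0.0
t 13.95 console-frame rel. middle knob mm [-19.6  -0.2  -8.8] F xyz console [-0.43  0.8  -0.23] yawtool 165.33 tilt [ 0. -0. -1.]
```

```bash
python3 -m inch '[[255,-1,0,0,0,0,0],[255,-1,0,0,0,0,0]]';python3 w.py
```

```text
t: 14.12
eef_pos: [0.5081, -0.0222, 0.1741]
tcp_rot: [-0.401, -3.115, 0.0]
ft_force: [-3.0, -0.3, 0.6]
gripper_width: -0.001
t 14.1167 console-frame rel. middle knob mm [-19.1  -0.1  -8.9] F xyz console [-2.79 -1.09  0.61] yawtool 165.35 tilt [-0.001  0.    -1.   ]
```

```bash
python3 -m inch '[[255,-1,0,0,0,0,0],[255,-1,0,0,0,0,0]]';python3 w.py
```

```text
t: 14.28
eef_pos: [0.5089, -0.0224, 0.1742]
tcp_rot: [-0.4, -3.115, -0.0]
ft_force: [-4.7, -0.0, 3.4]
gripper_width: 0.003
t 14.2833 console-frame rel. middle knob mm [-18.3  -0.   -8.8] F xyz console [-4.54 -1.2   3.43] yawtool 165.35 tilt [-0.001  0.    -1.   ]
```

```bash
python3 -m inch '[[255,-1,0,-0.3,0,0,0],[255,-1,0,-0.3,0,0,0]]';python3 w.py
```

```text
t: 14.45
eef_pos: [0.51, -0.0227, 0.1746]
tcp_rot: [-0.4, -3.115, -0.0]
ft_force: [-5.3, 1.0, 3.9]
gripper_width: -0.003
t 14.45 console-frame rel. middle knob mm [-17.1  -0.   -8.4] F xyz console [-5.35 -0.42  3.87] yawtool 165.35 tilt [-0.001  0.    -1.   ]
```

```bash
python3 -m inch '[[255,-1,0,-0.5,0,0,0],[255,-1,0,-0.5,0,0,0]]';python3 w.py
```

```text
t: 14.62
eef_pos: [0.5111, -0.023, 0.175]
tcp_rot: [-0.401, -3.116, -0.0]
ft_force: [-4.3, 0.5, 3.7]
gripper_width: -0.002
t 14.6167 console-frame rel. middle knob mm [-16.  -0.  -8.] F xyz console [-4.28 -0.56  3.67] yawtool 165.35 tilt [-0.  0. -1.]
```

The middle lever now gives way past its old block. Next I'll confirm it and carry on.

```bash
python3 -m inch '[[255,-1.5,0,-0.5,0,0,0],[255,-3,0,-1,0,0,0]]';python3 w.py
```

```text
t: 14.78
eef_pos: [0.5139, -0.0237, 0.176]
tcp_rot: [-0.401, -3.116, -0.0]
ft_force: [-5.5, 0.8, 4.1]
gripper_width: -0.002
t 14.7833 console-frame rel. middle knob mm [-13.1  -0.   -7. ] F xyz console [-5.48 -0.65  4.1 ] yawtool 165.35 tilt [-0.  0. -1.]
```

```bash
python3 -m inch '[[255,-2.5,0,-0.7,0,0,0],[255,-5,0,-1.3,0,0,0],[255,-7.5,0,-1.8,0,0,0],[255,-10,0,-2.3,0,0,0],[255,-12.5,0,-2.7,0,0,0],[255,-15,0,-3.1,0,0,0]]';python3 w.py
```

```text
t: 15.28
eef_pos: [0.5289, -0.0276, 0.1791]
tcp_rot: [0.401, 3.116, 0.0]
ft_force: [-3.7, 1.3, 2.9]
gripper_width: 0.002
t 15.2833 console-frame rel. middle knob mm [ 2.4  0.  -3.9] F xyz console [-3.87  0.31  2.87] yawtool 165.35 tilt [ 0.  0. -1.]
```

```bash
python3 -m inch '[[255,-2.5,0,-0.3,0,0,0],[255,-5,0,-0.5,0,0,0],[255,-7.5,0,-0.7,0,0,0],[255,-10,0,-0.8,0,0,0],[255,-12.5,0,-0.9,0,0,0],[255,-15,0,-0.9,0,0,0],[255,-17.5,0,-0.8,0,0,0],[255,-20,0,-0.6,0,0,0]]';python3 w.py
```

```text
t: 15.95
eef_pos: [0.5483, -0.0328, 0.1797]
tcp_rot: [0.401, 3.116, -0.0]
ft_force: [-3.0, 0.9, 2.5]
gripper_width: 0.001
t 15.95 console-frame rel. middle knob mm [22.4 -0.1 -3.3] F xyz console [-3.13  0.11  2.52] yawtool 165.34 tilt [ 0. -0. -1.]
```

```bash
python3 -m inch '[[255,-2.5,0,0.2,0,0,0],[255,-5,0,0.4,0,0,0],[255,-7.5,0,0.7,0,0,0],[255,-10,0,1,0,0,0],[255,-12.5,0,1.4,0,0,0],[255,-15,0,1.8,0,0,0],[255,-17.5,0,2.3,0,0,0],[255,-20,0,2.8,0,0,0]]';python3 w.py
```

```text
t: 16.62
eef_pos: [0.5676, -0.0378, 0.1768]
tcp_rot: [-0.401, -3.116, 0.0]
ft_force: [-2.6, 0.2, 2.0]
gripper_width: -0.003
t 16.6167 console-frame rel. middle knob mm [42.4 -0.  -6.2] F xyz console [-2.61 -0.45  2.03] yawtool 165.34 tilt [-0. -0. -1.]
```

```bash
python3 -m inch '[[255,-2.5,0,0.6,0,0,0],[255,-5,0,1.2,0,0,0],[255,-7.5,0,1.9,0,0,0],[255,-7.5,0,1.9,0,0,0]]';python3 w.py
```

```text
t: 16.95
eef_pos: [0.5751, -0.0398, 0.1747]
tcp_rot: [0.401, 3.116, -0.0]
ft_force: [0.1, -0.7, -0.2]
gripper_width: -0.004
t 16.95 console-frame rel. middle knob mm [50.1 -0.  -8.3] F xyz console [ 0.25 -0.61 -0.16] yawtool 165.34 tilt [ 0. -0. -1.]
```

```bash
python3 -m inch '[[255,-2,0,0.6,0,0,0],[255,-2,0,0.6,0,0,0]]';python3 w.py
```

```text
t: 17.12
eef_pos: [0.5768, -0.0402, 0.1742]
tcp_rot: [0.401, 3.116, -0.0]
ft_force: [-0.9, 0.3, 0.3]
gripper_width: -0.0
t 17.1167 console-frame rel. middle knob mm [51.9 -0.  -8.8] F xyz console [-0.94  0.03  0.29] yawtool 165.34 tilt [ 0. -0. -1.]
```

```bash
python3 -m inch '[[255,-1,0,0.4,0,0,0],[255,-1,0,0.4,0,0,0]]';python3 w.py
```

```text
t: 17.28
eef_pos: [0.5776, -0.0404, 0.1739]
tcp_rot: [0.401, 3.116, -0.0]
ft_force: [-1.6, 0.1, 0.4]
gripper_width: -0.001
t 17.2833 console-frame rel. middle knob mm [52.7  0.  -9.1] F xyz console [-1.56 -0.27  0.42] yawtool 165.35 tilt [ 0. -0. -1.]
```

```bash
python3 -m inch '[[255,-1,0,0,0,0,0],[255,-1,0,0,0,0,0]]';python3 w.py
```

```text
t: 17.45
eef_pos: [0.5783, -0.0406, 0.1738]
tcp_rot: [-0.401, -3.115, -0.0]
ft_force: [-1.1, 1.0, 0.7]
gripper_width: -0.002
t 17.45 console-frame rel. middle knob mm [53.5 -0.  -9.2] F xyz console [-1.35  0.69  0.73] yawtool 165.34 tilt [-0.  0. -1.]
```

```bash
python3 -m inch '[[255,-1,0,0,0,0,0],[255,-1,0,0,0,0,0]]';python3 w.py
```

```text
t: 17.62
eef_pos: [0.5792, -0.0408, 0.1737]
tcp_rot: [-0.401, -3.115, -0.0]
ft_force: [-2.3, 0.8, -1.4]
gripper_width: -0.002
t 17.6167 console-frame rel. middle knob mm [54.4 -0.  -9.3] F xyz console [-2.46  0.16 -1.37] yawtool 165.35 tilt [-0.001  0.    -1.   ]
```

```bash
python3 -m inch '[[255,-1,0,0,0,0,0],[255,-1,0,0,0,0,0]]';python3 w.py
```

```text
t: 17.78
eef_pos: [0.5801, -0.0411, 0.1735]
tcp_rot: [-0.401, -3.115, -0.0]
ft_force: [-2.5, 0.7, -2.3]
gripper_width: -0.001
t 17.7833 console-frame rel. middle knob mm [55.3 -0.  -9.5] F xyz console [-2.6   0.03 -2.31] yawtool 165.34 tilt [-0.001  0.    -1.   ]
```

```bash
python3 -m inch '[[255,-1,0,0,0,0,0],[255,-1,0,0,0,0,0]]';python3 w.py
```

```text
t: 17.95
eef_pos: [0.5812, -0.0413, 0.1736]
tcp_rot: [-0.401, -3.115, -0.0]
ft_force: [-2.5, -0.2, -2.2]
gripper_width: -0.005
t 17.95 console-frame rel. middle knob mm [56.4 -0.  -9.4] F xyz console [-2.33 -0.84 -2.2 ] yawtool 165.35 tilt [-0.001  0.    -1.   ]
```

```bash
python3 -m inch '[[255,-0.8,0,0,0,0,0],[255,-0.8,0,0,0,0,0]]';python3 w.py
```

```text
t: 18.12
eef_pos: [0.5819, -0.0415, 0.1737]
tcp_rot: [-0.401, -3.115, -0.0]
ft_force: [-4.2, 0.7, -2.6]
gripper_width: -0.002
t 18.1167 console-frame rel. middle knob mm [57.2  0.  -9.3] F xyz console [-4.28 -0.38 -2.62] yawtool 165.35 tilt [-0.001  0.    -1.   ]
```

```bash
python3 -m inch '[[255,-0.8,0,0,0,0,0],[255,-0.8,0,0,0,0,0]]';python3 w.py
```

```text
t: 18.28
eef_pos: [0.5821, -0.0415, 0.1737]
tcp_rot: [-0.4, -3.114, -0.0]
ft_force: [-7.5, 2.2, -0.8]
gripper_width: -0.003
t 18.2833 console-frame rel. middle knob mm [57.3  0.  -9.3] F xyz console [-7.83  0.19 -0.79] yawtool 165.35 tilt [-0.002  0.    -1.   ]
```

```bash
python3 -m inch '[[255,-0.7,0,0,0,0,0],[255,-0.7,0,0,0,0,0]]';python3 w.py
```

```text
t: 18.45
eef_pos: [0.5822, -0.0416, 0.1736]
tcp_rot: [-0.4, -3.112, -0.0]
ft_force: [-10.2, 1.4, 0.8]
gripper_width: -0.001
t 18.45 console-frame rel. middle knob mm [57.4  0.  -9.4] F xyz console [-10.25  -1.24   0.77] yawtool 165.35 tilt [-0.004  0.001 -1.   ]
```

The middle lever is home: it stopped hard at 57.4 mm, where 57.5 was expected. Now the left.

```bash
python3 -m inch '[[255,10,0,0,0,0,0],[255,35,0,0,0,0,0],[255,65,0,0,0,0,0],[255,92,0,0,0,0,0],[255,97,25,0,0,0,0],[255,97,60,0,0,0,0],[255,97,90,0,0,0,0],[255,90,90,0,0,0,0],[255,86,90,0,0,0,0],[255,86,90,0,0,0,0]]';python3 w.py
```

```text
t: 19.28
eef_pos: [0.5245, 0.0665, 0.1747]
tcp_rot: [0.4, 3.114, -0.0]
ft_force: [0.5, -0.4, -0.2]
gripper_width: -0.004
t 19.2833 console-frame rel. middle knob mm [-25.8  89.9  -8.3] F xyz console [ 0.57 -0.26 -0.15] yawtool 165.38 tilt [ 0.002 -0.001 -1.   ]
```

```bash
python3 -m inch '[[255,-2.5,0,0,0,0,0],[255,-4,0,0,0,0,0],[255,-4,0,0,0,0,0]]';python3 w.py
```

```text
t: 19.53
eef_pos: [0.5273, 0.0649, 0.174]
tcp_rot: [0.403, 3.115, -0.0]
ft_force: [-0.0, -0.3, -0.3]
gripper_width: 0.0
t 19.5333 console-frame rel. middle knob mm [-22.7  89.1  -9. ] F xyz console [ 0.04 -0.26 -0.33] yawtool 165.26 tilt [ 0. -0. -1.]
```

```bash
python3 -m inch '[[255,-2,0,0,0,0,0],[255,-3,0,0,0,0,0],[255,-3,0,0,0,0,0]]';python3 w.py
```

```text
t: 19.78
eef_pos: [0.5301, 0.0648, 0.174]
tcp_rot: [0.402, 3.116, 0.0]
ft_force: [-0.1, 0.8, 0.2]
gripper_width: 0.0
t 19.7833 console-frame rel. middle knob mm [-19.9  89.7  -9. ] F xyz console [-0.3   0.74  0.17] yawtool 165.31 tilt [ 0. -0. -1.]
```

```bash
python3 -m inch '[[255,-1,0,0,0,0,0],[255,-1,0,0,0,0,0]]';python3 w.py
```

```text
t: 19.95
eef_pos: [0.5308, 0.0648, 0.1739]
tcp_rot: [-0.401, -3.115, 0.0]
ft_force: [-0.9, 0.6, 0.2]
gripper_width: -0.0
t 19.95 console-frame rel. middle knob mm [-19.3  89.8  -9.1] F xyz console [-1.01  0.31  0.15] yawtool 165.34 tilt [-0. -0. -1.]
```

```bash
python3 -m inch '[[255,-1,0,0,0,0,0],[255,-1,0,0,0,0,0]]';python3 w.py
```

```text
t: 20.12
eef_pos: [0.5316, 0.0647, 0.174]
tcp_rot: [-0.4, -3.115, 0.0]
ft_force: [-2.4, -0.0, 1.5]
gripper_width: -0.002
t 20.1167 console-frame rel. middle knob mm [-18.4  89.9  -9. ] F xyz console [-2.35 -0.62  1.51] yawtool 165.35 tilt [-0.001 -0.    -1.   ]
```

```bash
python3 -m inch '[[255,-1,0,-0.3,0,0,0],[255,-1,0,-0.3,0,0,0]]';python3 w.py
```

```text
t: 20.28
eef_pos: [0.5328, 0.0644, 0.1744]
tcp_rot: [-0.401, -3.116, 0.0]
ft_force: [-3.6, -0.4, 2.1]
gripper_width: 0.0
t 20.2833 console-frame rel. middle knob mm [-17.2  89.9  -8.6] F xyz console [-3.4  -1.26  2.07] yawtool 165.35 tilt [-0. -0. -1.]
```

```bash
python3 -m inch '[[255,-1,0,-0.3,0,0,0],[255,-1,0,-0.3,0,0,0]]';python3 w.py
```

```text
t: 20.45
eef_pos: [0.5339, 0.0641, 0.1747]
tcp_rot: [0.401, 3.116, 0.0]
ft_force: [-3.2, -0.1, 1.6]
gripper_width: 0.002
t 20.45 console-frame rel. middle knob mm [-16.   90.   -8.3] F xyz console [-3.03 -0.92  1.56] yawtool 165.35 tilt [ 0.  0. -1.]
```

```bash
python3 -m inch '[[255,-1.5,0,-0.7,0,0,0],[255,-3,0,-1.3,0,0,0]]';python3 w.py
```

```text
t: 20.62
eef_pos: [0.5368, 0.0634, 0.1759]
tcp_rot: [-0.401, -3.116, -0.0]
ft_force: [-2.8, 0.9, 1.2]
gripper_width: -0.003
t 20.6167 console-frame rel. middle knob mm [-13.1  90.   -7.1] F xyz console [-2.89  0.14  1.18] yawtool 165.35 tilt [-0.  0. -1.]
```

```bash
python3 -m inch '[[255,-2.5,0,-0.7,0,0,0],[255,-5,0,-1.3,0,0,0],[255,-7.5,0,-1.8,0,0,0],[255,-10,0,-2.3,0,0,0],[255,-12.5,0,-2.7,0,0,0],[255,-15,0,-3.1,0,0,0]]';python3 w.py
```

```text
t: 21.12
eef_pos: [0.5516, 0.0595, 0.1791]
tcp_rot: [0.401, 3.116, 0.0]
ft_force: [-2.4, 2.1, 1.3]
gripper_width: 0.001
t 21.1167 console-frame rel. middle knob mm [ 2.2 90.  -3.9] F xyz console [-2.9   1.41  1.27] yawtool 165.34 tilt [ 0.  0. -1.]
```

```bash
python3 -m inch '[[255,-2.5,0,-0.3,0,0,0],[255,-5,0,-0.5,0,0,0],[255,-7.5,0,-0.7,0,0,0],[255,-10,0,-0.8,0,0,0],[255,-12.5,0,-0.9,0,0,0],[255,-15,0,-0.9,0,0,0],[255,-17.5,0,-0.8,0,0,0],[255,-20,0,-0.6,0,0,0]]';python3 w.py
```

```text
t: 21.78
eef_pos: [0.5708, 0.0544, 0.1796]
tcp_rot: [0.401, 3.116, -0.0]
ft_force: [-2.6, 0.7, 1.1]
gripper_width: -0.003
t 21.7833 console-frame rel. middle knob mm [22.1 90.  -3.4] F xyz console [-2.67  0.03  1.11] yawtool 165.34 tilt [ 0. -0. -1.]
```

```bash
python3 -m inch '[[255,-2.5,0,0.2,0,0,0],[255,-5,0,0.4,0,0,0],[255,-7.5,0,0.7,0,0,0],[255,-10,0,1,0,0,0],[255,-12.5,0,1.4,0,0,0],[255,-15,0,1.8,0,0,0],[255,-17.5,0,2.3,0,0,0],[255,-20,0,2.8,0,0,0]]';python3 w.py
```

```text
t: 22.45
eef_pos: [0.5902, 0.0494, 0.1767]
tcp_rot: [0.401, 3.116, -0.0]
ft_force: [-1.9, 0.4, 0.8]
gripper_width: -0.002
t 22.45 console-frame rel. middle knob mm [42.1 90.  -6.3] F xyz console [-1.92 -0.08  0.84] yawtool 165.35 tilt [ 0. -0. -1.]
```

```bash
python3 -m inch '[[255,-2.5,0,0.6,0,0,0],[255,-5,0,1.2,0,0,0],[255,-7.5,0,1.9,0,0,0],[255,-7.5,0,1.9,0,0,0]]';python3 w.py
```

```text
t: 22.78
eef_pos: [0.5976, 0.0474, 0.1747]
tcp_rot: [0.401, 3.116, -0.0]
ft_force: [0.0, 0.1, 0.7]
gripper_width: 0.001
t 22.7833 console-frame rel. middle knob mm [49.8 89.9 -8.3] F xyz console [-0.02  0.07  0.75] yawtool 165.33 tilt [ 0. -0. -1.]
```

```bash
python3 -m inch '[[255,-2,0,0.6,0,0,0],[255,-3,0,0.9,0,0,0],[255,-3,0,0.9,0,0,0]]';python3 w.py
```

```text
t: 23.03
eef_pos: [0.6002, 0.0467, 0.1739]
tcp_rot: [0.401, 3.116, -0.0]
ft_force: [-0.7, -0.2, 0.2]
gripper_width: -0.001
t 23.0333 console-frame rel. middle knob mm [52.5 90.  -9.1] F xyz console [-0.66 -0.38  0.22] yawtool 165.34 tilt [ 0. -0. -1.]
```

```bash
python3 -m inch '[[255,-1,0,0,0,0,0],[255,-1,0,0,0,0,0]]';python3 w.py
```

```text
t: 23.2
eef_pos: [0.601, 0.0465, 0.1738]
tcp_rot: [-0.401, -3.116, 0.0]
ft_force: [-0.4, 0.5, -0.6]
gripper_width: 0.001
t 23.2 console-frame rel. middle knob mm [53.3 90.  -9.2] F xyz console [-0.49  0.4  -0.62] yawtool 165.35 tilt [-0. -0. -1.]
```

```bash
python3 -m inch '[[255,-1,0,0,0,0,0],[255,-1,0,0,0,0,0]]';python3 w.py
```

```text
t: 23.37
eef_pos: [0.6018, 0.0463, 0.1737]
tcp_rot: [-0.401, -3.115, 0.0]
ft_force: [-1.0, 1.0, -0.5]
gripper_width: -0.003
t 23.3667 console-frame rel. middle knob mm [54.2 90.  -9.3] F xyz console [-1.25  0.72 -0.54] yawtool 165.35 tilt [-0.001  0.    -1.   ]
```

```bash
python3 -m inch '[[255,-1,0,0,0,0,0],[255,-1,0,0,0,0,0]]';python3 w.py
```

```text
t: 23.53
eef_pos: [0.6028, 0.046, 0.1737]
tcp_rot: [-0.401, -3.115, 0.0]
ft_force: [-1.4, 0.6, -1.1]
gripper_width: -0.0
t 23.5333 console-frame rel. middle knob mm [55.2 90.  -9.3] F xyz console [-1.52  0.18 -1.08] yawtool 165.34 tilt [-0.001  0.    -1.   ]
```

```bash
python3 -m inch '[[255,-1,0,0,0,0,0],[255,-1,0,0,0,0,0]]';python3 w.py
```

```text
t: 23.7
eef_pos: [0.6039, 0.0457, 0.1738]
tcp_rot: [-0.401, -3.116, 0.0]
ft_force: [-1.8, 1.0, -2.2]
gripper_width: 0.001
t 23.7 console-frame rel. middle knob mm [56.3 90.  -9.2] F xyz console [-1.95  0.54 -2.2 ] yawtool 165.35 tilt [-0.  0. -1.]
```

```bash
python3 -m inch '[[255,-1,0,0,0,0,0],[255,-1,0,0,0,0,0]]';python3 w.py
```

```text
t: 23.87
eef_pos: [0.6049, 0.0455, 0.1739]
tcp_rot: [-0.401, -3.116, -0.0]
ft_force: [-1.5, 0.9, -2.0]
gripper_width: -0.0
t 23.8667 console-frame rel. middle knob mm [57.3 90.  -9.1] F xyz console [-1.66  0.49 -1.98] yawtool 165.34 tilt [-0.  0. -1.]
```

```bash
python3 -m inch '[[255,-1,0,0,0,0,0],[255,-1,0,0,0,0,0]]';python3 w.py
```

```text
t: 24.03
eef_pos: [0.6051, 0.0455, 0.1738]
tcp_rot: [-0.4, -3.114, -0.0]
ft_force: [-6.6, 1.4, 0.9]
gripper_width: -0.003
t 24.0333 console-frame rel. middle knob mm [57.6 90.  -9.2] F xyz console [-6.75 -0.34  0.94] yawtool 165.35 tilt [-0.002  0.    -1.   ]
```

```bash
python3 -m inch '[[255,-0.8,0,0,0,0,0],[255,-0.8,0,0,0,0,0]]';python3 w.py
```

```text
t: 24.2
eef_pos: [0.6052, 0.0455, 0.1737]
tcp_rot: [-0.4, -3.112, -0.0]
ft_force: [-10.1, 2.4, 2.5]
gripper_width: -0.0
t 24.2 console-frame rel. middle knob mm [57.7 90.  -9.3] F xyz console [-10.36  -0.27   2.47] yawtool 165.36 tilt [-0.003  0.001 -1.   ]
```

Home. Next I'll retract, rise out of the way and check.

```bash
python3 -m inch '[[255,10,0,0,0,0,0],[255,35,0,0,0,0,0],[255,65,0,0,0,0,0],[255,95,0,0,0,0,0],[255,120,0,-20,0,0,0],[255,145,0,-50,0,0,0],[255,150,20,-90,0,0,0],[255,150,45,-125,0,0,0],[255,150,80,-140,0,0,0],[255,150,110,-140,0,0,0]]'; python3 -m inch '[[255,0,35,0,0,0,0],[255,0,70,0,0,0,0],[255,0,100,0,0,0,0],[255,0,100,0,0,0,0],[255,0,100,0,0,0,0]]';python3 w.py
python3 - <<'E'
from h import *
o=[]
for n,b in(("side",(190,150,450,450)),("top",(200,120,560,360))):
    c=robot.capture(n);u0,v0,u1,v1=b
    cv2.imwrite(f"pics/{n}4.png",cv2.resize(c["color"][v0:v1,u0:u1,::-1],None,fx=2,fy=2))
E
```

```text
t: 25.03
eef_pos: [0.4922, 0.1915, 0.3216]
tcp_rot: [0.401, 3.104, 0.008]
ft_force: [0.8, 0.6, 1.0]
gripper_width: -0.002
t: 25.45
eef_pos: [0.515, 0.2876, 0.3138]
tcp_rot: [0.397, 3.116, -0.0]
ft_force: [-0.3, -0.8, -0.0]
gripper_width: 0.002
t 25.45 console-frame rel. middle knob mm [-91.1 301.3 130.8] F xyz console [-0.07 -0.84 -0.02] yawtool 165.48 tilt [ 0. -0. -1.]
```

View pics/side4.png

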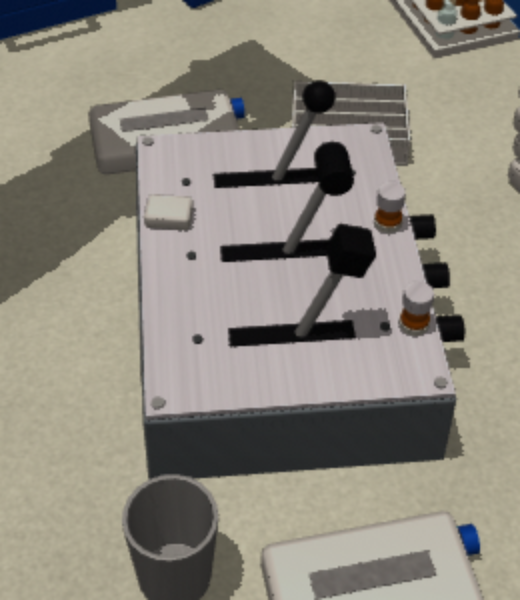

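View pics/top4.png

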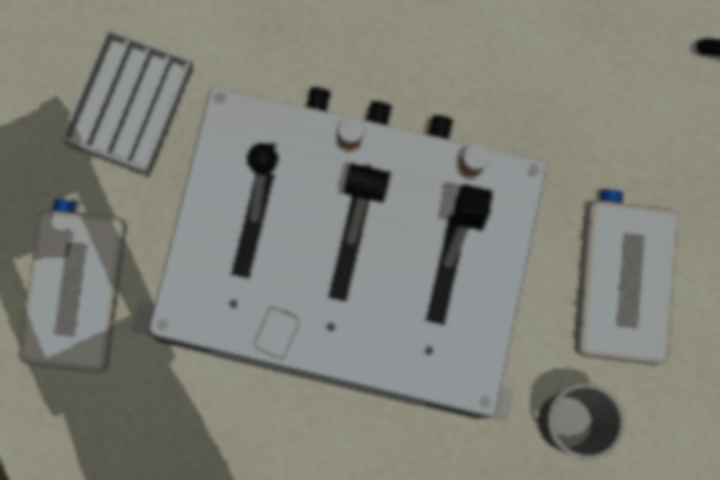

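All three levers lean fully back. In the top crop the knobs are at (262,158), (367,183) and (472,206), in line, and the vials, logger, packs, tray and cup haven't moved. One quick numeric check of knob travel, then I'll hand in.

```bash
python3 - <<'E'
from h import *
T=robot.capture("top")
yaw=np.radians(-14.7);X=np.array([np.cos(yaw),np.sin(yaw)])
for (u,v),k in zip(((262,158),(367,183),(472,206)),((.5507,.0591),(.5276,-.0263),(.5047,-.1119))):
    p=plane(T,200+u/2,120+v/2,.183)[:2]; print(p,((p-k)@X*1000).round(1))
robot.finish_job()
E
```

```text
[0.62947669 0.0384341 ] 81.4
[ 0.60581678 -0.04909727] 81.4
[ 0.58410199 -0.13578639] 82.9
the job is handed in; nothing more can be done
```

All three levers are fully over to the back, and the job is handed in at about 25.5 s on the robot's clock (limit 72 s). The order that worked was right, then middle, then left.

- **Finding the order:** The left and middle levers, tested first, gave about 5–6 mm and then stood hard. I stopped there, at about 12.6 N (left) and 12 N (middle) along the push. Counting the vertical part too, the highest reading was about 15.4 N, on the middle lever. The right lever moved freely, and the middle and then the left lever gave way after it.
- **Pushing home:** The free levers yielded steadily at about 2–7 N. I pushed each to its end stop and stopped at 10–11 N.
- **Last checks:** The final top view gives knob travels of 81.4 mm (left), 81.4 mm (middle) and 82.9 mm (right), against the stated 82 mm. By eye, the vials, logger, ice packs, tray and cup are where they were. The gripper is clear of everything, with no contact force.
- **Disagreements:** The deck outline measured 235 x 314 mm against the stated 240 x 320 mm, and the automatic deck mask was thrown off by shadows. I used the knob positions instead, and contact came where they predicted. The push force also dropped briefly on each lever near the end of its travel, probably because the contact point on the knob shifted.

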